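# Feel the play of T-handle locks and reject the worn ones

## Task

The three T-handle locks in the row of the rack came back from unit doors, and one or two of them are worn: rocked gently back and forth, a worn handle swings loosely, while a sound one resists at once. Set every worn lock of the row down gently, upright, on the reject tray; leave the sound ones seated in the rack, and leave the spare lock in the seat that stands apart, the padlock and the tape measure where they are. Rock gently: never wrench a handle hard once it resists, nor press hard on a lock in its seat.

Things in the scene. Friction and masses are not known exactly. Their poses are not given: they have to be found in the camera images.
- rack: plastic rack fixed to the desk: a block 172 x 60 x 18 mm with a row of three square seats, 56 mm apart along the rack's x axis, and a single seat block, 60 x 60 x 18 mm, standing apart 135 mm to its +y side. Origin: under the middle seat of the row, on the desk. Seats are 12 mm deep (floor 6 mm over the desk), 1.5 mm wider than a lock's base: a seated lock can turn about 0.03 rad.
- tray: shallow black reject tray, fixed, 206 x 306 x 18 mm, beyond the row. Origin: centre of its underside; x across its 206 mm, y along its 306 mm. Floor 3 mm over the desk, rim 16 mm high and 3 mm thick, inner floor 194 x 294 mm. Its half nearer to the rack is the easier to reach.
- spare_seat (a point): floor centre of the single seat that stands apart, 6 mm over the desk. A fourth, alike lock stands here: a spare, not part of the check; whether it is worn does not matter.
- handle_1 (a point): point of the rack at the centre of the bar handle of the lock seated nearest to the robot in the row, 62.5 mm above the lock's underside, on its vertical turning axis (stays with the seat if the lock is taken). The lock: square base 46 x 46 x 22 mm, round plate, stem, bar handle 48 mm long (across the row, along the rack's y), 10 mm thick (along x), 22 mm high (11 mm above and below this point); 0.25 to 0.4 kg.
- handle_2 (a point): point of the rack at the centre of the bar handle of the lock seated in the middle in the row, 62.5 mm above the lock's underside, on its vertical turning axis (stays with the seat if the lock is taken). All locks look alike. Sound: handle gives 0.012 rad, then a spring of 2 N m/rad resists. Worn: it swings 0.15 rad each way under 0.03 N m, then the same spring. Let go, both return to the middle.
- handle_3 (a point): point of the rack at the centre of the bar handle of the lock seated farthest from the robot in the row, 62.5 mm above the lock's underside, on its vertical turning axis (stays with the seat if the lock is taken). Pinch the 10 mm bar firmly (40 N or more) to rock it, about 0.1 rad each way; more than 0.3 N m harms it (0.2 rad on a sound one). Bars are 56 mm apart: open the fingers to 40 to 60 mm only.
- padlock_mid (a point): bystander: padlock lying on the desk, 72 x 45 x 21 mm; centre of its body
- measure_mid (a point): bystander: tape measure standing on the desk, 34 x 83 x 67 mm; its centre
- screen_end (a point): obstacle: left end of the staff monitor's screen, half-way up. The fixed screen, 30 mm thick, runs from here to about x 0.23, y -0.25 m in front of the robot, between 0.18 and 0.51 m above the desk; a second, lower monitor (up to 0.38 m) stands behind it. An arm that starts on the right must go over it (fingertips above 0.55 m) to reach the rack on the left.

How it is judged:
By the outcome, as a careful person would: the job done as asked, in the order asked, and still so for the second after the job is handed in, with the robot touching nothing.
It also fails if it takes over 70 s, if anything falls off the work surface, if the arm or the gripper's body presses on something with over 40 N, if the wrist force passes 120 N, or if a joint passes its speed limit or range.

## Robot

A 6-joint arm with a two-finger parallel gripper is mounted at the origin on a cart in front of the work surface, level with it; the furniture and walls round the work are solid. World frame = base frame: x ahead of the robot, y to its left, z up, the work surface at z = 0. Lengths are in mm, angles in rad, forces in N, time in s.
With the tool pointing down it reaches from about 300 to 775 mm from the base axis. Payload 14.6 kg.
Tool frame: the origin (TCP) lies midway between the tips of the shut fingers; the grasp point (between the pads) lies 19 mm behind it; z points along the fingers, y is the line along which they close (so a half turn about z gives the same grasp; the last joint's range is limited). The gripper opens to 94 mm and grips with 3 to 60 N. Pads are 16 mm wide; open, the fingers measure 119 mm over their backs; the gripper's body (75 mm by 177 mm) begins 78 mm behind the grasp point.
Start: joints at [-1.376, 0.3, 1.521, -0, 1.321, -0.067], TCP at [142.344, -531.251, 205.446] pointing down, gripper open.
Joint ranges: [-3.03, 3.03], [-0.79, 2.21], [0.23, 2.52], [-1.04, 4.18], [0, 3.07], [-2.55, 2.55]. Speed limits (rad/s): [2.22, 2.22, 2.57, 3.14, 3.14, 3.14].

## Interface

Orientations are given as [roll, pitch, yaw] about the fixed x, y, z axes, in that order (R = Rz(yaw) Ry(pitch) Rx(roll)).
In Python, from cell import manip, camera gives the robot as it stands.
- The arm moves only by the tool move_arm, never from a script. Its arguments are lists of equal length, an entry for each row: "dp": the shift along the world's x, y, z in mm, a list of three; "rotation": the turn, a rotation vector about the world's x, y, z in rad, a list of three; "hand": the opening, from 0 (shut) to 1 (fully open). A call has 1 to 10 rows; each row shifts and turns the commanded pose from where the row before left it; what a row does not reach is not made up. A row lasts 1/8 s, in which the tool goes at most 62.5 mm and 10.7 degrees, less where a joint would pass 70% of its speed; a pose out of reach is approached as far as the arm can. A call with a gripper value outside its range is refused whole. The fingers move at their own pace and stop on an object; "newtons" is the grip in N (left out, the last holds). Time passes only in rows, so rows that do not move let the fingers close. It gives the time, the measured TCP pose, the force, the opening and the grip force at its end, in the units of the state.
- manip.read_state(): the state, without advancing time (a new reading comes with each control period).
- camera(name): name is "scene" or "top"; returns a dict with "image" (420x560x3 uint8, red, green, blue), "fx", "fy", "cx", "cy" (pixels), "R" (3x3) and "t" (3): a world point X has camera coordinates R X + t. Camera axes: x right, y down, z forward; pixel columns grow to the right and rows downward; lengths in mm; the calibration is good to about 2 mm. A picture is of the moment at which its call begins. There is no depth.
- manip.sign_off(): hands the job in; it is judged then, once.
The state is a dict: "clock": time; "joints": joint angles; "qd": joint speeds; "effort": joint torques, N m; "eef_pos": TCP position; "eef_rot": TCP orientation; "wrist_force": force on the tool from outside, world axes, zero at the start; "moment": the same for the moment, N m; "finger_gap": finger opening in mm; "finger_force": force on a finger pad.
Only numpy, scipy, OpenCV 4.12 (cv2) and the standard library are available. Lean on these libraries where they do the work, as an engineer would, in place of code of your own. Each camera call takes 0.05 s, during which the arm holds its last target. There are 200 camera calls.

## Working session

There is one attempt and no reset: what is moved stays moved. The work goes in short steps, Python scripts to look and compute and a tool call to move; the robot and the scene stay as the last step left them, time stands still between calls to the robot, and variables do not carry over. Pictures are saved under pics/ and viewed, at most 10 in all, crops included, and the job is handed in when it is done.

Besides the shell and the picture viewer there is one more tool, called after "Call:" as name(argument=value, ...), one argument or row to a line, values as JSON. move_arm: Moves the arm, as the interface text tells. Its arguments: {"type":"object","properties":{"dp":{"type":"array","items":{"type":"array","items":{"type":"number"}}},"rotation":{"type":"array","items":{"type":"array","items":{"type":"number"}}},"hand":{"type":"array","items":{"type":"number"}},"newtons":{"type":"number"}},"required":["dp","rotation","hand"]}

```bash
mkdir -p pics; ls
cat > h.py <<'E'
import numpy as np,cv2
from cell import manip,camera
def snap(name,fn):
    c=camera(name); cv2.imwrite('pics/'+fn,np.array(c['image'])[:,:,::-1]); return c
def ray(c,u,v,z):
    R=np.array(c['R']);t=np.array(c['t']);o=-R.T@t
    d=R.T@np.array([(u-c['cx'])/c['fx'],(v-c['cy'])/c['fy'],1]); return o+d*(z-o[2])/d[2]
def proj(c,X):
    p=np.array(c['R'])@np.array(X,float)+np.array(c['t']); return [c['fx']*p[0]/p[2]+c['cx'],c['fy']*p[1]/p[2]+c['cy']]
E
python3 - <<'E'
from h import *
for n in('scene','top'):
    c=snap(n,n+'0.png'); R=np.array(c['R']); print(n,c['fx'],c['cx'],c['cy'],-R.T@np.array(c['t']),R[2])
print(manip.read_state())
a=cv2.imread('pics/scene0.png');b=cv2.imread('pics/top0.png')
E
```

```text
pics
scene 491.81348224343753 271.38970758008537 202.73323898138446 [-327.24394497  753.81733547  779.04599083] [ 0.73385244 -0.3974913  -0.55087319]
top 419.2052120923346 274.9382958689312 210.42115672218867 [ 346.92591302  373.71399706 1043.6603357 ] [ 0.05253097 -0.00625696 -0.99859969]
{'clock': 0.1, 'joints': array([-1.37556324e+00,  3.00433445e-01,  1.52151647e+00,  1.62400337e-05,
        1.32070942e+00, -6.65891752e-02]), 'qd': array([-0.00010083, -0.00238439, -0.00348944, -0.00033972, -0.00054446,
        0.00018768]), 'effort': array([-6.61714912e-04, -5.32646334e+01, -3.53284371e+01,  7.09119765e-02,
        2.34872400e-02, -5.99852046e-05]), 'eef_pos': array([ 142.32346337, -531.02040909,  204.93431879]), 'eef_rot': array([-3.14052938e+00, -8.66726669e-05,  2.61818192e-01]), 'wrist_force': array([-0.35307117, -0.93688868,  0.54067889]), 'moment': array([-0.0032845 ,  0.02999213,  0.00942468]), 'finger_force': 0.0, 'finger_gap': 93.88607290218545}
```

View pics/scene0.png

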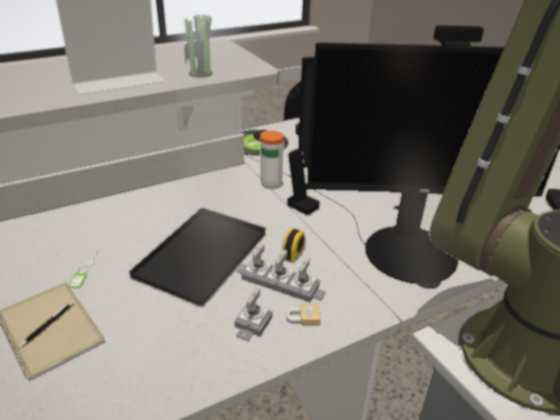

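View pics/top0.png

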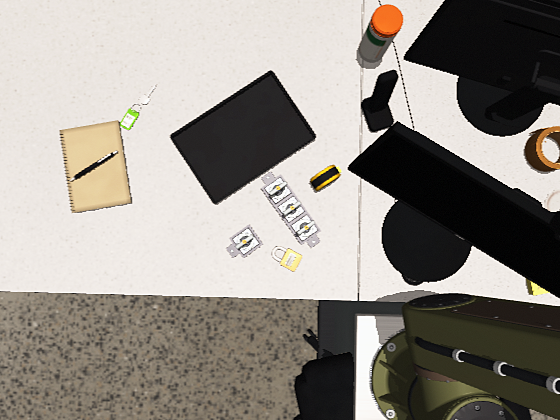

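The scene view shows the row of locks at about (257,262), (281,270) and (304,277), with the spare at (253,312). In the top view the row is at (278,190), (291,208) and (305,228), the spare at (243,241), the tray at about (243,137), and the screen's left end near (385,140). I'll zoom in on the rack.

Run:
```python
from h import *
c=camera('top');s=camera('scene')
im=np.array(c['image'])[:,:,::-1]; im2=np.array(s['image'])[:,:,::-1]
a=cv2.resize(im[160:280,215:345],None,fx=4,fy=4,interpolation=cv2.INTER_CUBIC)[:,:,:]
b=cv2.resize(im2[230:350,225:330],None,fx=4,fy=4,interpolation=cv2.INTER_CUBIC)[:480,:280*1]
cv2.imwrite('pics/crop1.png',a)
for n,p,z in [('h3',(278,190),40),('h2',(291,208),40),('h1',(305,228),40),('spare',(243,241),40),('traytop',(273,71),16),('trayR',(316,136),16),('trayB',(217,204),16),('trayL',(171,137),16),('pad',(288,258),15),('meas',(325,178),50),('scr',(350,168),510),('scr2',(398,122),510)]:
    print(n,ray(c,*p,z).round(0))
```

```text
h3 [449. 361.  40.]
h2 [407. 329.  40.]
h1 [360. 294.  40.]
spare [325. 442.  40.]
traytop [750. 381.  16.]
trayR [588. 270.  16.]
trayB [413. 510.  16.]
trayL [576. 629.  16.]
pad [286. 332.  15.]
meas [480. 250.  50.]
scr [432. 275. 510.]
scr2 [494. 214. 510.]
```

View pics/crop1.png

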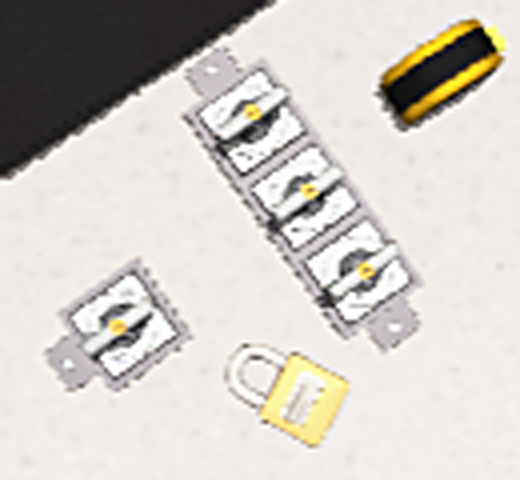

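The crop shows yellow dots on the handle tops at crop pixels h3 (253,112), h2 (309,190), h1 (365,270) and spare (118,327). The bars run across the row. I'll get sub-pixel dot positions in both views.

```bash
cat >> h.py <<'E'
def dots(c,box,amin=2):
    im=np.array(c['image']).astype(int); x0,y0,x1,y1=box; s=im[y0:y1,x0:x1]
    m=((s[:,:,0]-s[:,:,2]>70)&(s[:,:,0]>120)).astype(np.uint8)
    n,l,st,ce=cv2.connectedComponentsWithStats(m)
    w=np.clip(s[:,:,0]-s[:,:,2]-15,0,None)
    out=[]
    for i in range(1,n):
        if st[i,4]<amin: continue
        yy,xx=np.mgrid[0:s.shape[0],0:s.shape[1]]
        k=(abs(xx-ce[i][0])<4)&(abs(yy-ce[i][1])<4); ww=w*k
        out.append((round((xx*ww).sum()/ww.sum()+x0,2),round((yy*ww).sum()/ww.sum()+y0,2),int(st[i,4])))
    return out
E
python3 - <<'E'
from h import *
c=camera('top');s=camera('scene')
d=dots(c,(215,160,345,280)); P=[]
for p in d: print(p, ray(c,p[0],p[1],79.5).round(1))
for p in dots(s,(225,230,330,350),1): print(p, ray(s,p[0],p[1],79.5).round(1))
E
```

```text
(np.float64(322.5), np.float64(171.32), 82) [491.2 259.9  79.5]
(np.float64(329.8), np.float64(179.48), 108) [472.7 242.6  79.5]
(np.float64(277.74), np.float64(187.57), 15) [450.7 362.6  79.5]
(np.float64(291.8), np.float64(207.4), 12) [405.6 329.   79.5]
(np.float64(305.95), np.float64(227.21), 13) [360.9 295.4  79.5]
(np.float64(243.9), np.float64(241.29), 15) [324.9 437.   79.5]
(np.float64(291.82), np.float64(260.52), 201) [283.9 326.   79.5]
(np.float64(285.87), np.float64(237.34), 52) [459.9 287.5  79.5]
(np.float64(294.5), np.float64(244.32), 161) [428.  282.7  79.5]
(np.float64(253.12), np.float64(293.9), 1) [326.6 438.   79.5]
(np.float64(309.94), np.float64(315.11), 151) [225.1 366.3  79.5]
```

Call:
move_arm(
  dp=[
    [0,0,50],
    [0,0,50],
    [0,0,50],
    [0,10,50],
    [-5,15,50],
    [-5,20,50],
    [-5,20,50],
    [-6,20,30],
    [-5,10,10],
    [0,0,0],
  ],
  rotation=[
    [0,0,0],
    [0,0,0],
    [0,0,0],
    [0,0,0],
    [0,0,0],
    [0,0,0],
    [0,0,0],
    [0,0,0],
    [0,0,0],
    [0,0,0],
  ],
  hand=[0.53,0.53,0.53,0.53,0.53,0.53,0.53,0.53,0.53,0.53],
  newtons=50,
)

```text
clock: 1.55
eef_pos: [116.2, -436.2, 595.2]
eef_rot: [3.141, 0.0, 0.261]
wrist_force: [0.3, -0.1, 0.2]
finger_gap: 50.0
finger_force: 0.0
```

Run:
```python
import numpy as np
a=np.linspace(-1.3105,0.682,18); P=np.round(451.4*np.c_[np.cos(a),np.sin(a)])
print(np.diff(P,axis=0).astype(int).tolist(), P[-1], 1.952/17)
```

```text
[[50, 16], [48, 23], [45, 28], [42, 32], [37, 38], [33, 41], [27, 46], [22, 48], [17, 50], [10, 52], [4, 52], [-2, 53], [-8, 53], [-14, 50], [-20, 49], [-26, 47], [-31, 43]] [350. 285.] 0.1148235294117647
```

Call:
move_arm(
  dp=[
    [50,16,0],
    [48,23,0],
    [45,28,0],
    [42,32,0],
    [37,38,0],
    [33,41,0],
    [27,46,0],
    [22,48,0],
    [17,50,0],
    [10,52,0],
  ],
  rotation=[
    [0,0,0.115],
    [0,0,0.115],
    [0,0,0.115],
    [0,0,0.115],
    [0,0,0.115],
    [0,0,0.115],
    [0,0,0.115],
    [0,0,0.115],
    [0,0,0.115],
    [0,0,0.115],
  ],
  hand=[0.53,0.53,0.53,0.53,0.53,0.53,0.53,0.53,0.53,0.53],
)

```text
clock: 2.8
eef_pos: [448.8, -60.8, 593.1]
eef_rot: [-3.138, -0.0, 1.416]
wrist_force: [0.2, -0.1, 0.8]
finger_gap: 49.4
finger_force: 0.0
```

Call:
move_arm(
  dp=[
    [4,52,0],
    [-2,53,0],
    [-8,53,0],
    [-14,50,0],
    [-20,49,0],
    [-26,47,0],
    [-31,43,0],
    [0,0,0],
  ],
  rotation=[
    [0,0,0.115],
    [0,0,0.115],
    [0,0,0.115],
    [0,0,0.115],
    [0,0,0.115],
    [0,0,0.115],
    [0,0,0.112],
    [0,0,0],
  ],
  hand=[0.53,0.53,0.53,0.53,0.53,0.53,0.53,0.53],
)

```text
clock: 3.8
eef_pos: [349.3, 287.2, 593.7]
eef_rot: [-3.139, -0.0, 2.219]
wrist_force: [0.5, -0.5, -0.6]
finger_gap: 49.8
finger_force: 0.0
```

Call:
move_arm(
  dp=[
    [2,2,-60],
    [2,2,-60],
    [2,1,-60],
    [2,1,-60],
    [2,1,-60],
    [2,1,-60],
    [0,0,-50],
    [0,0,-40],
    [0,0,-15],
    [0,0,0],
  ],
  rotation=[
    [0,0,0],
    [0,0,0],
    [0,0,0],
    [0,0,0],
    [0,0,0],
    [0,0,-0.005],
    [0,0,0],
    [0,0,0],
    [0,0,0],
    [0,0,0],
  ],
  hand=[0.53,0.53,0.53,0.53,0.53,0.53,0.53,0.53,0.53,0.53],
)

```text
clock: 5.05
eef_pos: [362.4, 292.2, 130.0]
eef_rot: [-3.14, -0.0, 2.208]
wrist_force: [0.6, 0.4, 0.0]
finger_gap: 49.7
finger_force: 0.0
```

Run:
```python
from h import *
s=camera('scene'); st=manip.read_state(); print(st['eef_pos'].round(1),st['joints'].round(2),st['moment'].round(2))
im=np.array(s['image'])[:,:,::-1]
cv2.imwrite('pics/c2.png',cv2.resize(im[170:350,200:400],None,fx=3.3,fy=3.3,interpolation=cv2.INTER_CUBIC))
print([np.round(proj(s,p),1) for p in (st['eef_pos'],[361,295.5,79.5])])
```

```text
[362.8 292.7 131.1] [ 0.6   0.19  1.84 -0.    1.11 -0.04] [-0.01 -0.1   0.01]
[array([306.8, 243.5]), array([304.9, 263. ])]
```

View pics/c2.png

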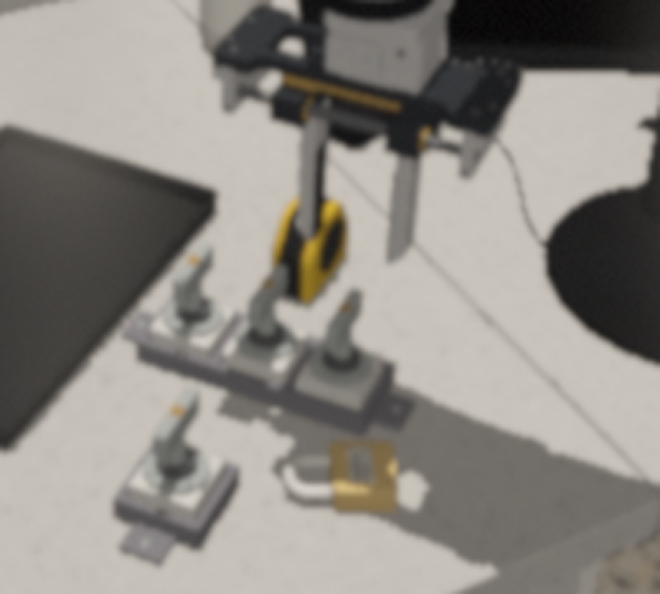

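The fingers straddle lock 1: tips at (312,215) and (400,255), bar at (347,310). I'll correct slightly, go down and close gently.

Call:
move_arm(
  dp=[
    [-1,2,0],
    [0,1,-30],
    [0,0,-30],
    [0,0,-18],
    [0,0,0],
    [0,0,0],
    [0,0,0],
    [0,0,0],
  ],
  rotation=[
    [0,0,0.003],
    [0,0,0],
    [0,0,0],
    [0,0,0],
    [0,0,0],
    [0,0,0],
    [0,0,0],
    [0,0,0],
  ],
  hand=[0.53,0.53,0.53,0.53,0.53,0,0,0],
  newtons=8,
)

```text
clock: 6.1
eef_pos: [361.6, 295.9, 53.0]
eef_rot: [3.141, 0.0, 2.212]
wrist_force: [0.2, -0.2, -0.8]
finger_gap: 22.9
finger_force: 0.0
```

Run:
```python
from h import *
st=manip.read_state(); print({k:np.round(v,3) for k,v in st.items()})
```

```text
{'clock': np.float64(6.1), 'joints': array([ 0.607,  0.316,  1.897,  0.   ,  0.928, -0.034]), 'qd': array([-0.   ,  0.006,  0.004, -0.001, -0.002, -0.001]), 'effort': array([ 1.0000e-02, -4.6706e+01, -2.7909e+01,  5.9000e-02,  2.6000e-02,
        0.0000e+00]), 'eef_pos': array([361.583, 295.941,  53.038]), 'eef_rot': array([3.141, 0.   , 2.212]), 'wrist_force': array([ 0.221, -0.195, -0.785]), 'moment': array([-0.015, -0.168,  0.029]), 'finger_force': np.float64(0.0), 'finger_gap': np.float64(22.948)}
```

Call:
move_arm(
  dp=[
    [0,0,0],
    [0,0,0],
    [0,0,0],
    [0,0,0],
  ],
  rotation=[
    [0,0,0],
    [0,0,0],
    [0,0,0],
    [0,0,0],
  ],
  hand=[0,0,0,0],
)

```text
clock: 6.6
eef_pos: [361.6, 295.9, 52.6]
eef_rot: [3.141, 0.0, 2.212]
wrist_force: [1.8, 1.6, 2.8]
finger_gap: 12.3
finger_force: 8.0
```

```bash
cat > s.py <<'E'
from h import *
st=manip.read_state(); print({k:np.round(st[k],3).tolist() for k in ('clock','eef_pos','eef_rot','wrist_force','moment','finger_gap','finger_force')})
E
python3 s.py
```

```text
{'clock': 6.6, 'eef_pos': [361.578, 295.928, 52.642], 'eef_rot': [3.141, 0.0, 2.212], 'wrist_force': [1.764, 1.642, 2.819], 'moment': [0.28, -0.505, 0.02], 'finger_gap': 12.318, 'finger_force': 8.003}
```

Call:
move_arm(
  dp=[
    [0,0,0],
    [0,0,0],
    [0,0,0],
    [0,0,0],
  ],
  rotation=[
    [0,0,0],
    [0,0,0],
    [0,0,0],
    [0,0,0],
  ],
  hand=[0,0,0,0],
  newtons=45,
)

```text
clock: 7.1
eef_pos: [361.6, 295.9, 52.6]
eef_rot: [3.141, 0.0, 2.212]
wrist_force: [2.2, 3.0, 5.2]
finger_gap: 10.6
finger_force: 45.0
```

```bash
python3 s.py
```

```text
{'clock': 7.1, 'eef_pos': [361.566, 295.889, 52.633], 'eef_rot': [3.141, 0.0, 2.212], 'wrist_force': [2.214, 2.976, 5.175], 'moment': [0.518, -0.689, -0.028], 'finger_gap': 10.635, 'finger_force': 45.01}
```

Call:
move_arm(
  dp=[
    [0,0,0],
    [0,0,0],
    [0,0,0],
    [0,0,0],
    [0,0,0],
  ],
  rotation=[
    [0,0,0.025],
    [0,0,0.025],
    [0,0,0.025],
    [0,0,0.025],
    [0,0,0],
  ],
  hand=[0,0,0,0,0],
)

```text
clock: 7.72
eef_pos: [361.6, 295.9, 52.7]
eef_rot: [3.141, 0.0, 2.313]
wrist_force: [3.3, 3.1, 5.0]
finger_gap: 11.0
finger_force: 45.0
```

```bash
python3 s.py
```

```text
{'clock': 7.725, 'eef_pos': [361.578, 295.909, 52.653], 'eef_rot': [3.141, 0.0, 2.313], 'wrist_force': [3.302, 3.093, 4.999], 'moment': [0.528, -0.727, 0.008], 'finger_gap': 11.014, 'finger_force': 45.014}
```

Call:
move_arm(
  dp=[
    [0,0,0],
    [0,0,0],
    [0,0,0],
    [0,0,0],
    [0,0,0],
    [0,0,0],
  ],
  rotation=[
    [0,0,-0.04],
    [0,0,-0.04],
    [0,0,-0.04],
    [0,0,-0.04],
    [0,0,-0.04],
    [0,0,0],
  ],
  hand=[0,0,0,0,0,0],
)

```text
clock: 8.48
eef_pos: [361.5, 295.8, 52.6]
eef_rot: [3.141, -0.0, 2.112]
wrist_force: [3.0, 2.0, 5.8]
finger_gap: 10.5
finger_force: 45.0
```

```bash
python3 s.py
```

```text
{'clock': 8.475, 'eef_pos': [361.497, 295.842, 52.604], 'eef_rot': [3.141, -0.0, 2.112], 'wrist_force': [2.98, 1.991, 5.844], 'moment': [0.415, -0.655, 0.049], 'finger_gap': 10.515, 'finger_force': 45.015}
```

Call:
move_arm(
  dp=[
    [0,0,0],
    [0,0,0],
    [0,0,0],
    [0,0,0],
    [0,0,0],
    [0,0,0],
    [0,0,0],
    [0,0,25],
    [0,0,30],
    [0,0,0],
  ],
  rotation=[
    [0,0,0.04],
    [0,0,0.04],
    [0,0,0.02],
    [0,0,0],
    [0,0,0],
    [0,0,0],
    [0,0,0],
    [0,0,0],
    [0,0,0],
    [0,0,0],
  ],
  hand=[0,0,0,0,0.5,0.5,0.5,0.5,0.5,0.5],
)

```text
clock: 9.72
eef_pos: [362.0, 296.2, 108.9]
eef_rot: [3.139, 0.0, 2.212]
wrist_force: [0.0, 0.5, -0.1]
finger_gap: 47.3
finger_force: 0.0
```

Call:
move_arm(
  dp=[
    [23,17,0],
    [22,17,0],
    [0,0,0],
    [0,0,-25],
    [0,0,-30],
    [0,0,0],
    [0,0,0],
    [0,0,0],
    [0,0,0],
  ],
  rotation=[
    [0,0,0],
    [0,0,0],
    [0,0,0],
    [0,0,0],
    [0,0,0],
    [0,0,0],
    [0,0,0],
    [0,0,0],
    [0,0,0],
  ],
  hand=[0.5,0.5,0.5,0.5,0.5,0,0,0,0],
  newtons=8,
)

```text
clock: 10.85
eef_pos: [406.7, 330.0, 53.2]
eef_rot: [3.14, 0.0, 2.212]
wrist_force: [1.6, 1.7, 0.4]
finger_gap: 12.3
finger_force: 8.0
```

Call:
move_arm(
  dp=[
    [0,0,0],
    [0,0,0],
    [0,0,0],
    [0,0,0],
    [0,0,0],
    [0,0,0],
  ],
  rotation=[
    [0,0,0],
    [0,0,0],
    [0,0,0],
    [0,0,0],
    [0,0,0],
    [0,0,0],
  ],
  hand=[0,0,0,0,0,0],
  newtons=45,
)

```text
clock: 11.6
eef_pos: [406.8, 330.0, 53.2]
eef_rot: [3.14, 0.0, 2.212]
wrist_force: [-0.4, -0.2, 6.5]
finger_gap: 10.2
finger_force: 45.0
```

```bash
python3 s.py
```

```text
{'clock': 11.6, 'eef_pos': [406.768, 330.02, 53.151], 'eef_rot': [3.14, 0.0, 2.212], 'wrist_force': [-0.356, -0.175, 6.482], 'moment': [-0.006, -0.132, 0.013], 'finger_gap': 10.179, 'finger_force': 45.002}
```

Call:
move_arm(
  dp=[
    [0,0,0],
    [0,0,0],
    [0,0,0],
    [0,0,0],
    [0,0,0],
  ],
  rotation=[
    [0,0,0.025],
    [0,0,0.025],
    [0,0,0.025],
    [0,0,0.025],
    [0,0,0],
  ],
  hand=[0,0,0,0,0],
)

```text
clock: 12.22
eef_pos: [406.8, 330.1, 53.2]
eef_rot: [3.14, 0.0, 2.312]
wrist_force: [-0.5, 0.8, 5.8]
finger_gap: 10.6
finger_force: 45.0
```

```bash
python3 s.py
```

```text
{'clock': 12.225, 'eef_pos': [406.769, 330.078, 53.162], 'eef_rot': [3.14, 0.0, 2.312], 'wrist_force': [-0.478, 0.763, 5.833], 'moment': [0.007, -0.202, -0.1], 'finger_gap': 10.624, 'finger_force': 45.007}
```

Call:
move_arm(
  dp=[
    [0,0,0],
    [0,0,0],
    [0,0,0],
    [0,0,0],
    [0,0,0],
    [0,0,0],
  ],
  rotation=[
    [0,0,-0.04],
    [0,0,-0.04],
    [0,0,-0.04],
    [0,0,-0.04],
    [0,0,-0.04],
    [0,0,0],
  ],
  hand=[0,0,0,0,0,0],
)

```text
clock: 12.98
eef_pos: [406.8, 330.0, 53.2]
eef_rot: [3.14, -0.0, 2.111]
wrist_force: [-0.5, -0.3, 7.2]
finger_gap: 10.5
finger_force: 45.0
```

```bash
python3 s.py
```

```text
{'clock': 12.975, 'eef_pos': [406.761, 330.032, 53.179], 'eef_rot': [3.14, -0.0, 2.111], 'wrist_force': [-0.504, -0.252, 7.211], 'moment': [-0.049, -0.101, 0.097], 'finger_gap': 10.513, 'finger_force': 45.024}
```

Lock 2 resists with about ±0.10 N m, so it is sound. Lock 1 spanned only about 0.04 N m, so it is worn. Lock 3 is next.

Call:
move_arm(
  dp=[
    [0,0,0],
    [0,0,0],
    [0,0,0],
    [0,0,0],
    [0,0,0],
    [0,0,0],
    [0,0,0],
    [0,0,25],
    [0,0,30],
    [0,0,0],
  ],
  rotation=[
    [0,0,0.04],
    [0,0,0.04],
    [0,0,0.02],
    [0,0,0],
    [0,0,0],
    [0,0,0],
    [0,0,0],
    [0,0,0],
    [0,0,0],
    [0,0,0],
  ],
  hand=[0,0,0,0,0.5,0.5,0.5,0.5,0.5,0.5],
)

```text
clock: 14.22
eef_pos: [407.1, 330.3, 109.2]
eef_rot: [3.138, 0.0, 2.212]
wrist_force: [-0.1, 0.4, -1.0]
finger_gap: 47.4
finger_force: 0.0
```

Call:
move_arm(
  dp=[
    [22,17,0],
    [22,16,0],
    [0,0,0],
    [0,0,-25],
    [0,0,-30],
    [0,0,0],
    [0,0,0],
    [0,0,0],
    [0,0,0],
  ],
  rotation=[
    [0,0,0],
    [0,0,0],
    [0,0,0],
    [0,0,0],
    [0,0,0],
    [0,0,0],
    [0,0,0],
    [0,0,0],
    [0,0,0],
  ],
  hand=[0.5,0.5,0.5,0.5,0.5,0,0,0,0],
  newtons=8,
)

```text
clock: 15.35
eef_pos: [450.8, 363.1, 53.4]
eef_rot: [3.14, 0.0, 2.212]
wrist_force: [1.2, 0.9, 0.6]
finger_gap: 12.3
finger_force: 8.0
```

Call:
move_arm(
  dp=[
    [0,0,0],
    [0,0,0],
    [0,0,0],
    [0,0,0],
    [0,0,0],
    [0,0,0],
  ],
  rotation=[
    [0,0,0],
    [0,0,0],
    [0,0,0],
    [0,0,0],
    [0,0,0],
    [0,0,0],
  ],
  hand=[0,0,0,0,0,0],
  newtons=45,
)

```text
clock: 16.1
eef_pos: [450.9, 363.2, 53.2]
eef_rot: [3.14, 0.0, 2.212]
wrist_force: [2.0, 1.8, 5.5]
finger_gap: 10.5
finger_force: 45.0
```

```bash
python3 s.py
```

```text
{'clock': 16.1, 'eef_pos': [450.939, 363.185, 53.196], 'eef_rot': [3.14, 0.0, 2.212], 'wrist_force': [2.0, 1.778, 5.479], 'moment': [0.442, -0.677, -0.023], 'finger_gap': 10.479, 'finger_force': 45.006}
```

Call:
move_arm(
  dp=[
    [0,0,0],
    [0,0,0],
    [0,0,0],
    [0,0,0],
    [0,0,0],
  ],
  rotation=[
    [0,0,0.025],
    [0,0,0.025],
    [0,0,0.025],
    [0,0,0.025],
    [0,0,0],
  ],
  hand=[0,0,0,0,0],
)

```text
clock: 16.73
eef_pos: [450.8, 363.3, 53.1]
eef_rot: [3.14, -0.0, 2.312]
wrist_force: [3.0, 3.3, 4.9]
finger_gap: 10.0
finger_force: 45.0
```

```bash
python3 s.py
```

```text
{'clock': 16.725, 'eef_pos': [450.85, 363.288, 53.132], 'eef_rot': [3.14, -0.0, 2.312], 'wrist_force': [2.958, 3.3, 4.856], 'moment': [0.582, -0.531, -0.01], 'finger_gap': 9.957, 'finger_force': 45.009}
```

Call:
move_arm(
  dp=[
    [0,0,0],
    [0,0,0],
    [0,0,0],
    [0,0,0],
    [0,0,0],
    [0,0,0],
  ],
  rotation=[
    [0,0,-0.04],
    [0,0,-0.04],
    [0,0,-0.04],
    [0,0,-0.04],
    [0,0,-0.04],
    [0,0,0],
  ],
  hand=[0,0,0,0,0,0],
)

```text
clock: 17.48
eef_pos: [450.8, 363.0, 53.0]
eef_rot: [3.14, 0.0, 2.111]
wrist_force: [2.8, 0.7, 5.7]
finger_gap: 10.4
finger_force: 45.0
```

```bash
python3 s.py
```

```text
{'clock': 17.475, 'eef_pos': [450.849, 363.023, 53.049], 'eef_rot': [3.14, 0.0, 2.111], 'wrist_force': [2.833, 0.706, 5.658], 'moment': [0.197, -0.622, 0.072], 'finger_gap': 10.36, 'finger_force': 45.01}
```

Lock 3 spans about 0.08 N m, which looks worn but could be noise. I'll confirm at ±0.13 rad, which is still below the harm level.

Call:
move_arm(
  dp=[
    [0,0,0],
    [0,0,0],
    [0,0,0],
  ],
  rotation=[
    [0,0,-0.03],
    [0,0,0],
    [0,0,0],
  ],
  hand=[0,0,0],
)

```text
clock: 17.85
eef_pos: [450.9, 363.0, 53.0]
eef_rot: [3.14, 0.0, 2.082]
wrist_force: [3.4, 1.5, 6.2]
finger_gap: 10.2
finger_force: 45.0
```

```bash
python3 s.py
```

```text
{'clock': 17.85, 'eef_pos': [450.883, 363.006, 53.025], 'eef_rot': [3.14, 0.0, 2.082], 'wrist_force': [3.353, 1.518, 6.182], 'moment': [0.313, -0.691, 0.134], 'finger_gap': 10.193, 'finger_force': 45.043}
```

Call:
move_arm(
  dp=[
    [0,0,0],
    [0,0,0],
    [0,0,0],
    [0,0,0],
    [0,0,0],
    [0,0,0],
    [0,0,0],
  ],
  rotation=[
    [0,0,0.06],
    [0,0,0.06],
    [0,0,0.06],
    [0,0,0.05],
    [0,0,0.03],
    [0,0,0],
    [0,0,0],
  ],
  hand=[0,0,0,0,0,0,0],
)

```text
clock: 18.73
eef_pos: [450.8, 363.1, 53.0]
eef_rot: [3.14, 0.0, 2.341]
wrist_force: [2.3, 2.9, 4.7]
finger_gap: 10.6
finger_force: 45.0
```

```bash
python3 s.py
```

```text
{'clock': 18.725, 'eef_pos': [450.841, 363.115, 53.025], 'eef_rot': [3.14, 0.0, 2.341], 'wrist_force': [2.337, 2.867, 4.663], 'moment': [0.374, -0.658, -0.124], 'finger_gap': 10.565, 'finger_force': 45.037}
```

The result is ambiguous. I'll average several moment readings, since camera calls advance time.

```bash
cat > m.py <<'E'
from h import *
M=[];F=[];
for i in range(12):
    camera('top'); s=manip.read_state(); M.append(s['moment'].copy());F.append(s['wrist_force'].copy())
M=np.array(M);print(s['clock'],s['eef_rot'][2].round(3),M.mean(0).round(3),M.std(0).round(3),np.mean(F,0).round(2),s['finger_gap'].round(2))
E
python3 m.py
```

```text
Traceback (most recent call last):
  File "m.py", line 5, in <module>
    M=np.array(M);print(s['clock'],s['eef_rot'][2].round(3),M.mean(0).round(3),M.std(0).round(3),np.mean(F,0).round(2),s['finger_gap'].round(2))
                                                                                                                       ^^^^^^^^^^^^^^^^^^^^^
AttributeError: 'float' object has no attribute 'round'
```

Call:
move_arm(
  dp=[
    [0,0,0],
    [0,0,0],
    [0,0,0],
    [0,0,0],
  ],
  rotation=[
    [0,0,-0.05],
    [0,0,-0.05],
    [0,0,-0.03],
    [0,0,0],
  ],
  hand=[0,0,0,0],
)

```text
clock: 19.82
eef_pos: [450.8, 363.1, 53.0]
eef_rot: [3.14, 0.0, 2.211]
wrist_force: [2.6, 2.4, 5.3]
finger_gap: 10.2
finger_force: 45.0
```

```bash
python3 m.py
```

```text
Traceback (most recent call last):
  File "m.py", line 5, in <module>
    M=np.array(M);print(s['clock'],s['eef_rot'][2].round(3),M.mean(0).round(3),M.std(0).round(3),np.mean(F,0).round(2),s['finger_gap'].round(2))
                                                                                                                       ^^^^^^^^^^^^^^^^^^^^^
AttributeError: 'float' object has no attribute 'round'
```

Call:
move_arm(
  dp=[
    [0,0,0],
    [0,0,0],
    [0,0,0],
    [0,0,0],
  ],
  rotation=[
    [0,0,-0.04],
    [0,0,-0.04],
    [0,0,-0.02],
    [0,0,0],
  ],
  hand=[0,0,0,0],
)

```text
clock: 20.92
eef_pos: [450.8, 363.0, 53.0]
eef_rot: [3.14, -0.0, 2.111]
wrist_force: [3.0, 0.0, 5.5]
finger_gap: 10.4
finger_force: 45.0
```

```bash
python3 m.py
```

```text
Traceback (most recent call last):
  File "m.py", line 5, in <module>
    M=np.array(M);print(s['clock'],s['eef_rot'][2].round(3),M.mean(0).round(3),M.std(0).round(3),np.mean(F,0).round(2),s['finger_gap'].round(2))
                                                                                                                       ^^^^^^^^^^^^^^^^^^^^^
AttributeError: 'float' object has no attribute 'round'
```

```bash
sed -i "s/,s\['finger_gap'\].round(2))/,s['finger_gap'])/; s/range(12)/range(8)/" m.py; python3 m.py
```

```text
21.925 2.112 [ 0.285 -0.581  0.107] [0.012 0.028 0.017] [2.39 1.49 5.7 ] 10.387256982152131
```

Call:
move_arm(
  dp=[
    [0,0,0],
    [0,0,0],
    [0,0,0],
    [0,0,0],
    [0,0,0],
  ],
  rotation=[
    [0,0,0.06],
    [0,0,0.06],
    [0,0,0.05],
    [0,0,0.03],
    [0,0,0],
  ],
  hand=[0,0,0,0,0],
)

```text
clock: 22.55
eef_pos: [450.8, 363.1, 53.0]
eef_rot: [3.14, 0.0, 2.312]
wrist_force: [2.1, 1.8, 6.0]
finger_gap: 10.4
finger_force: 45.0
```

```bash
python3 m.py
```

```text
22.95 2.311 [ 0.339 -0.614 -0.112] [0.032 0.039 0.038] [2.35 1.84 5.59] 10.56647127864017
```

Averaged, lock 3 resists with ±0.11 N m, so it is sound. I'll go back to lock 1 and confirm it the same way before taking it.

Call:
move_arm(
  dp=[
    [0,0,0],
    [0,0,0],
    [0,0,0],
    [0,0,0],
    [0,0,0],
    [0,0,0],
    [0,0,0],
    [0,0,25],
    [0,0,35],
    [0,0,0],
  ],
  rotation=[
    [0,0,-0.05],
    [0,0,-0.05],
    [0,0,0],
    [0,0,0],
    [0,0,0],
    [0,0,0],
    [0,0,0],
    [0,0,0],
    [0,0,0],
    [0,0,0],
  ],
  hand=[0,0,0,0.5,0.5,0.5,0.5,0.5,0.5,0.5],
)

```text
clock: 24.2
eef_pos: [451.3, 363.4, 114.9]
eef_rot: [3.137, 0.0, 2.212]
wrist_force: [-0.7, -0.1, 0.1]
finger_gap: 46.9
finger_force: 0.0
```

Call:
move_arm(
  dp=[
    [-45,-34,0],
    [-44,-33,0],
    [0,0,0],
    [0,0,-30],
    [0,0,-30],
    [0,0,0],
    [0,0,0],
    [0,0,0],
    [0,0,0],
  ],
  rotation=[
    [0,0,0],
    [0,0,0],
    [0,0,0],
    [0,0,0],
    [0,0,0],
    [0,0,0],
    [0,0,0],
    [0,0,0],
    [0,0,0],
  ],
  hand=[0.5,0.5,0.5,0.5,0.5,0,0,0,0],
  newtons=8,
)

```text
clock: 25.32
eef_pos: [361.8, 296.1, 53.2]
eef_rot: [3.14, 0.0, 2.212]
wrist_force: [1.0, 0.9, 1.0]
finger_gap: 12.3
finger_force: 8.0
```

Call:
move_arm(
  dp=[
    [0,0,0],
    [0,0,0],
    [0,0,0],
    [0,0,0],
    [0,0,0],
    [0,0,0],
    [0,0,0],
    [0,0,0],
  ],
  rotation=[
    [0,0,0],
    [0,0,0],
    [0,0,0],
    [0,0,0],
    [0,0,-0.04],
    [0,0,-0.04],
    [0,0,-0.02],
    [0,0,0],
  ],
  hand=[0,0,0,0,0,0,0,0],
  newtons=45,
)

```text
clock: 26.32
eef_pos: [361.9, 296.2, 53.1]
eef_rot: [3.14, -0.0, 2.111]
wrist_force: [2.8, 2.3, 6.3]
finger_gap: 10.5
finger_force: 45.0
```

```bash
python3 m.py
```

```text
26.725 2.112 [ 0.27  -0.452  0.002] [0.02  0.022 0.031] [1.97 1.77 5.59] 10.246593703373804
```

Call:
move_arm(
  dp=[
    [0,0,0],
    [0,0,0],
    [0,0,0],
    [0,0,0],
    [0,0,0],
  ],
  rotation=[
    [0,0,0.06],
    [0,0,0.06],
    [0,0,0.05],
    [0,0,0.03],
    [0,0,0],
  ],
  hand=[0,0,0,0,0],
)

```text
clock: 27.35
eef_pos: [362.0, 296.2, 53.1]
eef_rot: [3.14, 0.0, 2.312]
wrist_force: [2.3, 1.9, 5.0]
finger_gap: 10.4
finger_force: 45.0
```

```bash
python3 m.py
```

```text
27.75 2.312 [ 0.376 -0.564 -0.004] [0.023 0.016 0.028] [2.07 1.94 6.03] 10.146615187404826
```

Lock 1 shows about 0 N m at ±0.1 rad, so it is worn. I'll lift it.

Call:
move_arm(
  dp=[
    [0,0,0],
    [0,0,0],
    [0,0,0],
    [0,0,4],
    [0,0,8],
    [0,0,15],
    [0,0,25],
    [0,0,30],
    [0,0,28],
    [0,0,0],
  ],
  rotation=[
    [0,0,-0.05],
    [0,0,-0.05],
    [0,0,0],
    [0,0,0],
    [0,0,0],
    [0,0,0],
    [0,0,0],
    [0,0,0],
    [0,0,0],
    [0,0,0],
  ],
  hand=[0,0,0,0,0,0,0,0,0,0],
  newtons=50,
)

```text
clock: 29.0
eef_pos: [361.8, 296.1, 164.5]
eef_rot: [3.138, 0.0, 2.212]
wrist_force: [0.4, 0.3, -3.9]
finger_gap: 9.9
finger_force: 50.0
```

```bash
python3 s.py
python3 - <<'E'
from h import *
s=camera('scene'); im=np.array(s['image'])[:,:,::-1]
cv2.imwrite('pics/c3.png',cv2.resize(im[170:350,200:400],None,fx=3,fy=3,interpolation=cv2.INTER_CUBIC))
E
```

```text
{'clock': 29.0, 'eef_pos': [361.849, 296.123, 164.473], 'eef_rot': [3.138, 0.0, 2.212], 'wrist_force': [0.422, 0.319, -3.864], 'moment': [-0.031, -0.126, -0.057], 'finger_gap': 9.908, 'finger_force': 49.994}
```

View pics/c3.png

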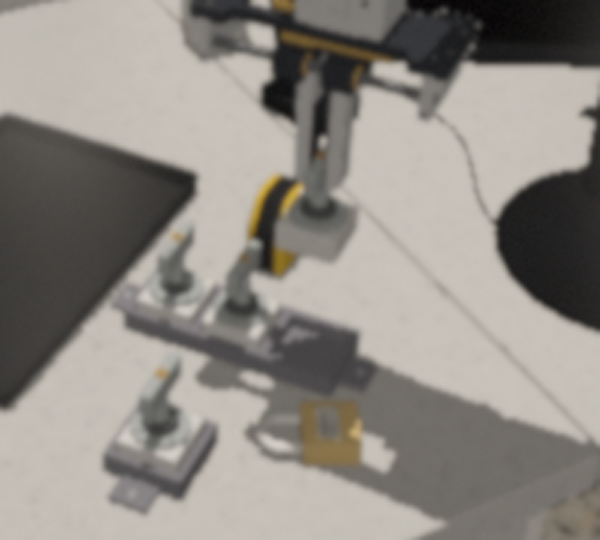

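The picture shows lock 1 held upright at (320,220), its seat empty at (310,345), and the other locks seated. I'll carry it to the tray.

Call:
move_arm(
  dp=[
    [15,14,0],
    [27,24,0],
    [28,26,0],
    [28,26,0],
    [28,26,0],
    [20,18,0],
    [13,12,0],
    [0,0,0],
    [0,0,0],
  ],
  rotation=[
    [0,0,0],
    [0,0,0],
    [0,0,0],
    [0,0,0],
    [0,0,0],
    [0,0,0],
    [0,0,0],
    [0,0,0],
    [0,0,0],
  ],
  hand=[0,0,0,0,0,0,0,0,0],
)

```text
clock: 30.18
eef_pos: [519.7, 441.2, 161.3]
eef_rot: [-3.14, 0.0, 2.212]
wrist_force: [-0.5, 0.2, -3.3]
finger_gap: 10.4
finger_force: 50.0
```

Call:
move_arm(
  dp=[
    [0,0,-20],
    [0,0,-30],
    [0,0,-30],
    [0,0,-18],
    [0,0,-8],
    [0,0,-3],
    [0,0,0],
    [0,0,0],
  ],
  rotation=[
    [0,0,0],
    [0,0,0],
    [0,0,0],
    [0,0,0],
    [0,0,0],
    [0,0,0],
    [0,0,0],
    [0,0,0],
  ],
  hand=[0,0,0,0,0,0,0,0],
)

```text
clock: 31.18
eef_pos: [520.6, 442.0, 54.2]
eef_rot: [3.14, -0.0, 2.212]
wrist_force: [0.0, -0.1, -2.7]
finger_gap: 9.9
finger_force: 50.0
```

```bash
python3 s.py
python3 - <<'E'
from h import *
s=camera('scene'); im=np.array(s['image'])[:,:,::-1]
cv2.imwrite('pics/c4.png',cv2.resize(im[150:330,120:320],None,fx=3,fy=3,interpolation=cv2.INTER_CUBIC))
E
```

```text
{'clock': 31.175, 'eef_pos': [520.59, 441.969, 54.242], 'eef_rot': [3.14, -0.0, 2.212], 'wrist_force': [0.027, -0.092, -2.731], 'moment': [0.01, -0.108, 0.002], 'finger_gap': 9.947, 'finger_force': 49.994}
```

View pics/c4.png

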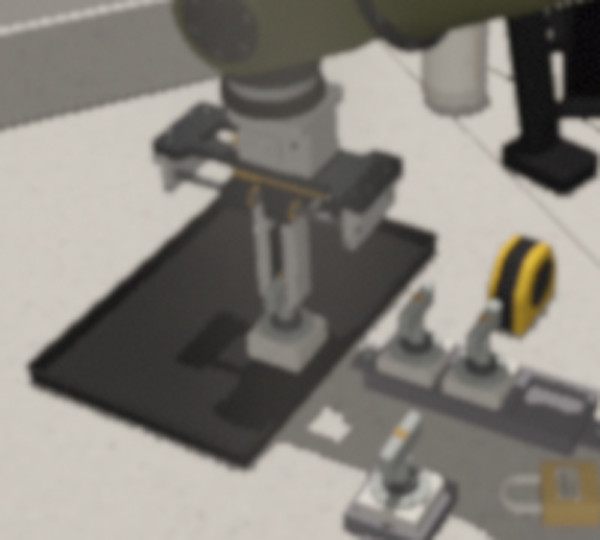

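The lock hangs upright inside the tray at (287,345), clear of the near rim. I'll lower it the last 4 mm and check the force.

Call:
move_arm(
  dp=[
    [0,0,-1.5],
    [0,0,-1.5],
    [0,0,-0.5],
    [0,0,0],
    [0,0,0],
  ],
  rotation=[
    [0,0,0],
    [0,0,0],
    [0,0,0],
    [0,0,0],
    [0,0,0],
  ],
  hand=[0,0,0,0,0],
)

```text
clock: 31.85
eef_pos: [520.4, 441.8, 50.1]
eef_rot: [3.141, -0.0, 2.212]
wrist_force: [0.6, 0.2, -0.6]
finger_gap: 10.0
finger_force: 50.0
```

Call:
move_arm(
  dp=[
    [0,0,-0.5],
    [0,0,0],
    [0,0,0],
    [0,0,0],
    [0,0,0],
    [0,0,0],
    [0,0,15],
    [0,0,30],
    [0,0,30],
    [0,0,0],
  ],
  rotation=[
    [0,0,0],
    [0,0,0],
    [0,0,0],
    [0,0,0],
    [0,0,0],
    [0,0,0],
    [0,0,0],
    [0,0,0],
    [0,0,0],
    [0,0,0],
  ],
  hand=[0,0,0.5,0.5,0.5,0.5,0.5,0.5,0.5,0.5],
)

```text
clock: 33.1
eef_pos: [521.3, 442.5, 128.1]
eef_rot: [3.136, -0.0, 2.212]
wrist_force: [-1.1, -0.5, 0.3]
finger_gap: 47.1
finger_force: 0.0
```

```bash
python3 s.py
```

```text
{'clock': 33.1, 'eef_pos': [521.305, 442.508, 128.105], 'eef_rot': [3.136, -0.0, 2.212], 'wrist_force': [-1.072, -0.476, 0.302], 'moment': [0.016, -0.098, -0.076], 'finger_gap': 47.097, 'finger_force': 0.0}
```

I'll confirm lock 2 with averaged readings; there is time.

Call:
move_arm(
  dp=[
    [-29,-28,0],
    [-29,-28,0],
    [-29,-28,0],
    [-27.5,-28,0],
    [0,0,0],
    [0,0,-30],
    [0,0,-30],
    [0,0,-15],
    [0,0,0],
  ],
  rotation=[
    [0,0,0],
    [0,0,0],
    [0,0,0],
    [0,0,0],
    [0,0,0],
    [0,0,0],
    [0,0,0],
    [0,0,0],
    [0,0,0],
  ],
  hand=[0.5,0.5,0.5,0.5,0.5,0.5,0.5,0.5,0.5],
  newtons=8,
)

```text
clock: 34.22
eef_pos: [405.8, 329.8, 48.7]
eef_rot: [-3.14, -0.0, 2.212]
wrist_force: [0.0, 1.0, 0.1]
finger_gap: 46.8
finger_force: 0.0
```

Call:
move_arm(
  dp=[
    [0,0,0],
    [0,0,0],
    [0,0,0],
    [0,0,0],
    [0,0,0],
  ],
  rotation=[
    [0,0,0],
    [0,0,0],
    [0,0,0],
    [0,0,0],
    [0,0,0],
  ],
  hand=[0,0,0,0,0],
)

```text
clock: 34.85
eef_pos: [406.2, 330.0, 49.8]
eef_rot: [3.141, 0.0, 2.212]
wrist_force: [0.6, 1.0, 2.0]
finger_gap: 12.4
finger_force: 8.0
```

Call:
move_arm(
  dp=[
    [0,0,0],
    [0,0,0],
    [0,0,0],
    [0,0,0],
    [0,0,0],
    [0,0,0],
    [0,0,0],
    [0,0,0],
  ],
  rotation=[
    [0,0,0],
    [0,0,0],
    [0,0,0],
    [0,0,0],
    [0,0,-0.04],
    [0,0,-0.04],
    [0,0,-0.02],
    [0,0,0],
  ],
  hand=[0,0,0,0,0,0,0,0],
  newtons=45,
)

```text
clock: 35.85
eef_pos: [406.1, 329.8, 49.7]
eef_rot: [3.141, 0.0, 2.112]
wrist_force: [3.5, 1.3, 5.3]
finger_gap: 10.9
finger_force: 45.0
```

```bash
python3 m.py
```

```text
36.25 2.112 [ 0.181 -0.772  0.083] [0.02  0.023 0.021] [3.46 0.96 5.09] 11.176852183474793
```

Call:
move_arm(
  dp=[
    [0,0,0],
    [0,0,0],
    [0,0,0],
    [0,0,0],
    [0,0,0],
  ],
  rotation=[
    [0,0,0.06],
    [0,0,0.06],
    [0,0,0.05],
    [0,0,0.03],
    [0,0,0],
  ],
  hand=[0,0,0,0,0],
)

```text
clock: 36.88
eef_pos: [405.9, 329.8, 49.6]
eef_rot: [3.141, -0.0, 2.312]
wrist_force: [2.5, 3.1, 4.4]
finger_gap: 11.1
finger_force: 45.0
```

```bash
python3 m.py
```

```text
37.275 2.312 [ 0.402 -0.49  -0.124] [0.027 0.02  0.026] [2.25 2.56 5.43] 11.114163238040861
```

Lock 2 is confirmed sound. I'll release it, retreat and check the scene.

Call:
move_arm(
  dp=[
    [0,0,0],
    [0,0,0],
    [0,0,0],
    [0,0,0],
    [0,0,0],
    [0,0,0],
    [0,0,0],
    [0,0,25],
    [0,0,50],
    [0,0,60],
  ],
  rotation=[
    [0,0,-0.05],
    [0,0,-0.05],
    [0,0,0],
    [0,0,0],
    [0,0,0],
    [0,0,0],
    [0,0,0],
    [0,0,0],
    [0,0,0],
    [0,0,0],
  ],
  hand=[0,0,0,0.5,0.5,0.5,0.5,0.5,0.5,0.5],
)

```text
clock: 38.52
eef_pos: [405.3, 329.3, 185.3]
eef_rot: [-3.14, -0.0, 2.212]
wrist_force: [0.8, -0.1, -0.3]
finger_gap: 47.2
finger_force: 0.0
```

Call:
move_arm(
  dp=[
    [0,0,60],
    [0,0,60],
    [0,0,40],
    [0,0,0],
    [0,0,0],
  ],
  rotation=[
    [0,0,0],
    [0,0,0],
    [0,0,0],
    [0,0,0],
    [0,0,0],
  ],
  hand=[0.5,0.5,0.5,0.5,0.5],
)

```text
clock: 39.15
eef_pos: [405.6, 329.6, 343.2]
eef_rot: [-3.14, -0.0, 2.212]
wrist_force: [0.7, -0.4, -0.6]
finger_gap: 47.3
finger_force: 0.0
```

```bash
python3 s.py
python3 - <<'E'
from h import *
s=camera('scene'); im=np.array(s['image'])[:,:,::-1]
cv2.imwrite('pics/c5.png',cv2.resize(im[180:360,130:340],None,fx=3.3,fy=3.3,interpolation=cv2.INTER_CUBIC))
E
```

```text
{'clock': 39.15, 'eef_pos': [405.637, 329.576, 343.226], 'eef_rot': [-3.14, -0.0, 2.212], 'wrist_force': [0.688, -0.35, -0.585], 'moment': [-0.042, -0.107, 0.008], 'finger_gap': 47.276, 'finger_force': 0.0}
```

View pics/c5.png

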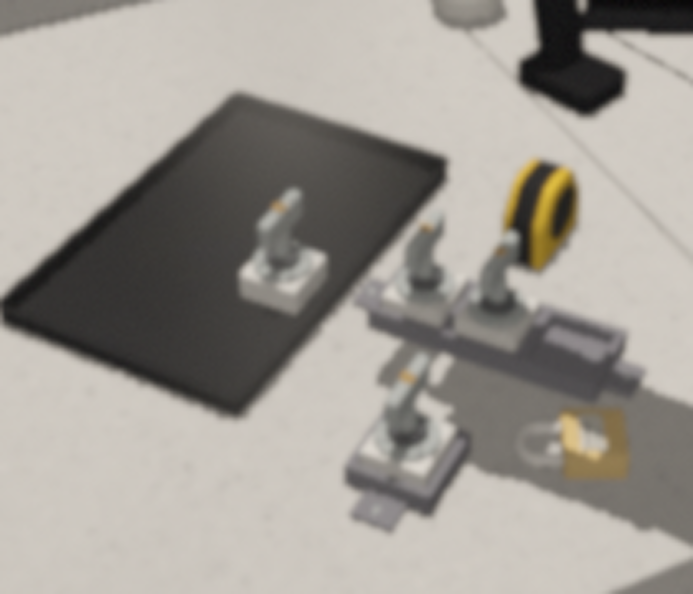

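Lock 1 stands upright in the tray at (283,275). Locks 2 and 3 are seated at (497,310) and (422,290), and the spare, padlock and tape measure haven't moved.

```bash
python3 -c "
from cell import manip
print(manip.sign_off())"
```

```text
the job is handed in; nothing more can be done
None
```

I handed the job in at about 39 s: lock 1, nearest the robot, was the only worn one and stands upright on the reject tray; locks 2 and 3 tested sound and stay seated, and the spare, padlock and tape measure were left in place.

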